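# Clamp a pipe tee for a pressure test: wind the tension wheel firm

## Task

Get the loose PVC tee ready for its leak test: lay it flat in the nest of locating pins on the pulled-out tray of the test clamp, its branch pointing away from the robot, then slide the tray fully home under the pad. Wind the tension wheel clockwise by its crank knob until the pad grips the tee with a firm, set feel: about 15 N of push at the knob, where running free takes about 9 N, well short of the 20 N that would crack it. Leave the tee clamped and the tray home, and do not disturb the other things on the bench.

Things in the scene. Friction and masses are not known exactly. Their poses are not given: they have to be found in the camera images.
- press: Fixed bench test clamp, wheel on top. Base plate 150 (x) x 385 (y) x 12 mm, from y = -300 to +85 mm of this frame; grey crosshead on two columns, 137 to 164 mm above the bench. Origin on the bench right under the wheel and spindle axis; z up, x away from the robot; the tray slides along y, +y inward (home). Never moves.
- hub (a point): Point on the vertical axis of the tension wheel, at the mid-height of the crank knob (216 mm above the bench); axes as the press.
- crank_knob (a point): Centre of the upright black crank knob on the wheel: 20 mm diameter, 40 mm tall (196 to 236 mm above the bench), 55 mm from the wheel axis. It spins freely on its pin, so it can be held and carried round the hub in a circle without turning the hand. Its clockwise travel from the start until the pad loads the tee is 3.4 to 5.4 rad.
- pad: Round grey pressure pad, 60 mm diameter, under the crosshead on the spindle; origin at the centre of its underside, 88 to 107 mm above the bench at the start. It has 0 to 4 mm of loose lash, different each time, taken up at hardly any load after it meets the tee; then a stiff spring pack (35 N per mm) bears. Clamping above 80 N (about 20 N at the knob) cracks the tee.
- tray (a joint): Travel of the tray in m: 0 fully pulled out, 0.150 home against its stop. Starts between 0 and 0.025. Slides with about 2 N of friction and stays where it is left.
- nest (a point): Centre of the nest on the tray's top face, 21.5 mm above the bench; axes parallel to the press's, moves with the tray. Six 8 mm round-topped steel pins, 18 mm high, at (x, y) = (-35.5, +-30), (15.5, +-30), (-10, +-46) mm from here. A seated tee has axes parallel to these (branch to +x) and its centre 19.5 mm above this point; clearance 2 mm each way.
- tray_handle (a point): Grip point of the tray's upright black round handle, 16 mm diameter; 54.5 mm above the bench, its top at 77.5 mm; 130 mm outward (-y) of the nest centre. Needs a push along the press's +y.
- tee_center (a point): Centre of the loose light-green PVC tee, 60 (x) x 80 (y) x 39 mm, under 0.1 kg, lying flat on the bench, this point 19.5 mm up. Its run lies along y at x = -10 mm (end collars 39 mm diameter, 32 mm between), its branch points to +x. At y = 0 it can be gripped along x from the back of the run (x = -26 mm) to the branch end (x = +30 mm), 56 mm apart.
- elbow: Grey PVC elbow, 58 x 58 x 41 mm, bystander; origin at its underside.
- valve: Dark grey PVC ball valve with red lever, 54 x 132 x 72 mm, bystander; origin at its underside.
- stone: Blue air stone, 25 x 58 x 25 mm, bystander; origin at its underside.
- pen: Yellow pH pen, 30 x 149 x 20 mm, bystander; origin at its underside.
- wheel: Tension wheel, 136 mm across, rim top 193 mm above the bench; clockwise from above lowers the pad 9 mm per rad. Screw friction (0.5 N m, 9 N at the knob) resists and holds it where it is left. Once the pad loads up, the push rises by 1 N per 6 N of clamping, about 0.8 N per mm of knob travel. Set feel 15 N while turning (just after a stop the hand feels 3 to 4 N less, after a quick move still less); 13 to 18 N will do.
There are look-alikes about, which are no part of the job. Leave any red look-alike of the part that bears tee_center alone.

How it is judged:
On the way, in this order (a step that is already met when the one before it is completed fails the run):
1. the tee lies flat in the nest, let go, with the tray still out (horizontal distance between tee_center and nest below 0.007 m and z of tee_center in the frame of nest between 0.015 and 0.024 m and angle between tee_center's own z axis and vertical below 0.1 rad and contact force between the fingers and tee below 0.2 N and value of joint tray below 0.12 m), for 0.1 s.
2. the tray is home with the tee in its nest (value of joint tray above 0.146 m and horizontal distance between tee_center and nest below 0.007 m and contact force between pad and tee below 1 N), for 0.1 s.
At the end, for the whole second after the job is handed in: The tray is home (at least 146 mm of its 150 mm travel), the tee lies flat (within 0.1 rad) in the nest (within 7 mm of its centre), and the pad clamps it with 20 to 80 N (a push of about 13 to 20 N at the knob) (contact force between pad and tee between 20 and 80 N and value of joint tray above 0.146 m and horizontal distance between tee_center and nest below 0.007 m and angle between tee_center's own z axis and vertical below 0.1 rad); the robot touches nothing.
It fails at once if the tee is overclamped (more than 80 N under the pad) (contact force between pad and tee above 80 N).
It fails at once if a bystander is displaced by more than 30 mm (distance of any of elbow, valve, stone, pen from where it was at the start of the episode above 0.03 m).
It also fails if it takes over 72 s, if anything falls off the work surface, if the arm or the gripper's body presses on something with over 40 N, if the wrist force passes 120 N, or if a joint passes its speed limit or range.

## Robot

A 6-joint arm with a two-finger parallel gripper is mounted at the origin on a cart in front of the work surface, level with it; the furniture and walls round the work are solid. World frame = base frame: x ahead of the robot, y to its left, z up, the work surface at z = 0. Lengths are in m, angles in rad, forces in N, time in s.
With the tool pointing down it reaches from about 0.275 to 0.75 m from the base axis. Payload 10.2 kg.
Tool frame: the origin (TCP) lies between the finger pads; the fingertips stand 11 mm ahead of it and the grasp point (between the pads) lies 8 mm behind it; z points along the fingers, y is the line along which they close (so a half turn about z gives the same grasp; the last joint's range is limited). The gripper opens to 88 mm and grips with 3 to 60 N. Pads are 18 mm wide; open, the fingers measure 123 mm over their backs; the gripper's body (75 mm by 187 mm) begins 45 mm behind the grasp point.
Start: joints at [0.993, 0.313, 1.498, -0, 1.331, -0.223], TCP at [0.182, 0.492, 0.25] pointing down, gripper open.
Joint ranges: [-2.94, 2.94], [-0.97, 2.17], [0.19, 2.56], [-1.23, 4.37], [0.02, 3.11], [-2.88, 2.88]. Speed limits (rad/s): [2.39, 2.39, 3.01, 3.14, 3.14, 3.14].

## Interface

Orientations are given as a unit quaternion [w, x, y, z].
In Python, from bench import r gives the robot as it stands.
- The arm moves only by the tool move_arm, never from a script. Its argument "steps" is a list that holds one entry, the list of rows, each a list of 5 numbers: the closure, from 0 (fully open) to 1 (shut), then the shift along the world's x, y, z each as a share of 0.2 m, from -1 to 1, then the turn about the world's z as a share of 120 degrees, from -1 to 1. In form: [[[claw, dx, dy, dz, twist], ...]]. A call has 1 to 10 rows; each row is the pose to reach, as a shift and turn from the pose commanded when the call began; what a row does not reach only later rows make up. A row lasts 1/10 s, in which the tool goes at most 50 mm and 8.59 degrees, less where a joint would pass 70% of its speed; a pose out of reach is approached as far as the arm can. A call with a number of a shift or a turn outside -1 to 1 is refused whole. A call with a gripper value outside its range is refused whole. The fingers move at their own pace and stop on an object; "grip_force" is the grip in N (left out, the last holds). Time passes only in rows, so rows that repeat a pose let the fingers close. It gives the time, the measured TCP pose, the force, the opening and the grip force at its end, in the units of the state.
- r.state(): the state, without advancing time (a new reading comes with each control period).
- r.snapshot(name): name is "scene" or "top" or "wrist"; returns a dict with "frame" (384x512x3 uint8, red, green, blue), "z_map" (384x512 float32, m along the optical axis (not along the pixel's ray), 0 where there is no reading), "mtx" (3x3 intrinsics, pixels), "R" (3x3) and "t" (3): a world point X has camera coordinates R X + t; the wrist camera has in their place "tool_from_camera" (4x4, takes a point from camera to tool coordinates, whose origin is the TCP and whose axes are the flange's). Camera axes: x right, y down, z forward; pixel columns grow to the right and rows downward; lengths in m; the calibration is good to about 2 mm. The wrist camera is an equidistant fisheye: a pixel r from the principal point sees the ray r / f radians off the axis. A picture is of the moment at which its call begins: read the wrist's pose just before it.
- r.sign_off(): hands the job in; it is judged then, once.
The state is a dict: "time": time; "joints": joint angles; "qd": joint speeds; "joint_efforts": joint torques, N m; "ee_pos": TCP position; "tcp_rot": TCP orientation; "contact_force": force on the tool from outside, world axes, zero at the start; "wrist_torque": the same for the moment, N m; "grip_width": finger opening in m; "finger_force": force on a finger pad.
Only numpy, scipy, OpenCV 4.12 (cv2) and the standard library are available. Lean on these libraries where they do the work, as an engineer would, in place of code of your own. Each camera call takes 0.05 s, during which the arm holds its last target. There are 200 camera calls.

## Working session

There is one attempt and no reset: what is moved stays moved. The work goes in short steps, Python scripts to look and compute and a tool call to move; the robot and the scene stay as the last step left them, time stands still between calls to the robot, and variables do not carry over. Pictures are saved under pics/ and viewed, at most 10 in all, crops included, and the job is handed in when it is done.

Besides the shell and the picture viewer there is one more tool, called as name(argument=value, ...) on one line, values as JSON. move_arm: Moves the arm, as the interface text tells. Its arguments: {"type":"object","properties":{"steps":{"type":"array"},"grip_force":{"type":"number"}},"required":["steps"]}

```bash
mkdir -p pics
python3 - <<'E'
from bench import r
import cv2,numpy as np
s=r.state();print(s)
for n in("scene","top"):
    d=r.snapshot(n);np.savez(f"{n}.npz",**d)
    print(n,d["mtx"],d["R"],d["t"],(d["z_map"]>0).mean())
    cv2.imwrite(f"pics/{n}0.png",d["frame"][:,:,::-1])
E
```

```text
{'time': 0.0, 'joints': array([ 9.92594010e-01,  3.13439636e-01,  1.49842462e+00, -1.64371231e-05,
        1.33100008e+00, -2.23406961e-01]), 'qd': array([ 0.00041694, -0.00144664, -0.00028414, -0.00041838,  0.00264221,
        0.00046374]), 'joint_efforts': array([-4.03988306e-04, -4.02202034e+01, -2.52275240e+01,  6.94962731e-02,
        3.50885605e-02, -9.98949395e-05]), 'ee_pos': array([0.18227345, 0.49209689, 0.24917106]), 'tcp_rot': array([-2.40729117e-04,  1.76466730e-01,  9.84306400e-01, -5.88561727e-04]), 'contact_force': array([0.45209738, 1.00871366, 0.52567283]), 'wrist_torque': array([0.0031939 , 0.01661933, 0.02334707]), 'finger_force': 0.0, 'grip_width': 0.08801891933913424}
scene [[410.89151439   0.         260.21792226]
 [  0.         410.89151439 192.64369794]
 [  0.           0.           1.        ]] [[ 6.73777483e-01 -7.38933849e-01  8.19404972e-04]
 [-3.26829897e-01 -2.99005455e-01 -8.96536645e-01]
 [ 6.62726280e-01  6.03798398e-01 -4.42968817e-01]] [-0.48474609  0.24681545  0.89806696] 0.9961903889973959
top [[377.42062981   0.         256.53509767]
 [  0.         377.42062981 189.22238522]
 [  0.           0.           1.        ]] [[-0.04324992 -0.99904326  0.00648155]
 [-0.97850387  0.04104956 -0.20210172]
 [ 0.20164229 -0.01508311 -0.97934309]] [-0.15767743  0.5597147   1.15596615] 0.9958140055338541
```

View pics/top0.png

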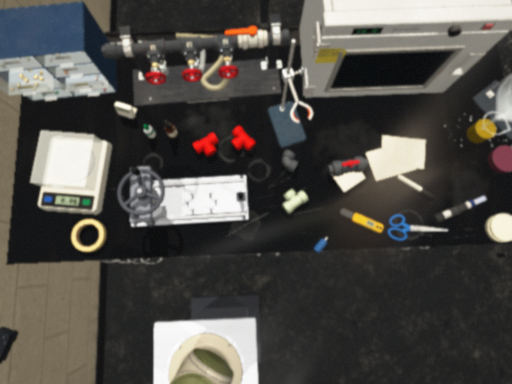

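View pics/scene0.png

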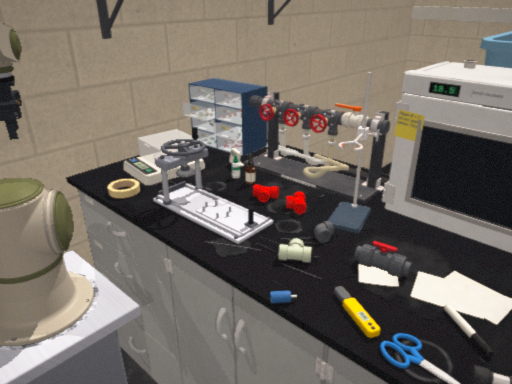

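Top view: the wheel is at (141,192), the tray runs right to (248,198), and the light-green tee is at (294,201). Elbow is at (289,159), valve (348,168), stone (321,243) and pen (362,220). Next I'll measure by depth and colour.

```bash
cat > h.py <<'E'
import numpy as np,cv2
def load(n): return dict(np.load(n+".npz"))
def cloud(d):
    K,z=d["mtx"],d["z_map"];v,u=np.mgrid[:z.shape[0],:z.shape[1]]
    c=np.stack([(u-K[0,2])/K[0,0]*z,(v-K[1,2])/K[1,1]*z,z],-1)
    return (c-d["t"])@d["R"]
def ray(d,u,v,h):
    K=d["mtx"];c=np.array([(u-K[0,2])/K[0,0],(v-K[1,2])/K[1,1],1.])
    o=-d["R"].T@d["t"];w=d["R"].T@c
    return o+w*(h-o[2])/w[2]
E
python3 - <<'E'
from h import *
for n in("top","scene"):
    d=load(n);P=cloud(d);h=cv2.cvtColor(d["frame"],cv2.COLOR_RGB2HSV)
    f=d["frame"].astype(int)
    ok=(P[...,0]<.7)&(P[...,0]>.2)&(abs(P[...,1])<.8)
    print(n,"bench z",np.median(P[...,2][ok&(abs(P[...,2])<.02)]))
    g=ok&(h[...,0]>25)&(h[...,0]<80)&(h[...,1]>20)&(h[...,1]<120)&(h[...,2]>110)&(P[...,2]>.005)&(P[...,2]<.06)
    nn,l,st,c=cv2.connectedComponentsWithStats(g.astype(np.uint8))
    for i in range(1,nn):
        if st[i,4]>60:
            q=P[l==i];print("green",st[i],c[i],np.median(q,0),q.min(0),q.max(0))
    p=P[ok&(P[...,2]>.18)&(P[...,2]<.2)&(P[...,1]>.0)];print("rim",len(p),p.min(0),p.max(0),np.median(p,0))
    p=P[ok&(P[...,2]>.21)&(P[...,2]<.25)&(P[...,1]>.0)];print("knob",len(p),p.min(0),p.max(0),np.median(p,0))
    w=ok&(P[...,2]>.004)&(P[...,2]<.028)&(f.min(-1)>130)&(abs(f[...,0]-f[...,2])<25)
    nn,l,st,c=cv2.connectedComponentsWithStats(w.astype(np.uint8))
    for i in range(1,nn):
        if st[i,4]>300:
            q=P[l==i];print("white",st[i],cv2.minAreaRect(q[:,:2].astype(np.float32)),np.median(q[:,2]))
a=cv2.resize(load("top")["frame"][130:270,110:310],None,fx=4,fy=4,interpolation=cv2.INTER_CUBIC)
cv2.imwrite("pics/topc.png",a[:,:,::-1])
a=cv2.resize(load("scene")["frame"][130:280,145:345],None,fx=4,fy=4,interpolation=cv2.INTER_CUBIC)
cv2.imwrite("pics/scc.png",a[:,:,::-1])
E
```

```text
top bench z -0.0010450166874278809
green [283 189  25  24 337] [293.64985163 199.74480712] [ 0.51845148 -0.29802349  0.0347055 ] [ 0.47829905 -0.34617506  0.01530195] [ 0.55473329 -0.26525456  0.04515705]
green [ 55 195  25  11 208] [ 66.79326923 200.14423077] [0.54484759 0.43145928 0.04373455] [0.52743631 0.39109067 0.03768313] [0.56371794 0.46998097 0.04902025]
rim 812 [0.46471377 0.08355696 0.18020159] [0.59997167 0.21896627 0.19998561] [0.52360794 0.15052155 0.19152465]
knob 58 [0.57675015 0.14869361 0.21198598] [0.59414405 0.16812835 0.2389576 ] [0.58401467 0.15549161 0.23273   ]
white [ 153  176   96   49 3690] ((0.5359005928039551, 0.006512448191642761), (0.15173903107643127, 0.3132578134536743), 0.9352533221244812) 0.018206834938822216
scene bench z 0.00014592040705052118
green [134 161  18  11  73] [141.65753425 165.56164384] [0.5417992  0.42400716 0.04627595] [0.52813041 0.35614476 0.04296592] [0.56350684 0.47118167 0.04887697]
green [279 238  33  24 536] [295.04104478 250.40858209] [ 0.50994199 -0.30652999  0.03292819] [ 0.47618596 -0.35082234  0.00996174] [ 0.55108209 -0.27219352  0.04214363]
rim 1193 [0.20119498 0.08028443 0.18000861] [0.69944778 0.66905688 0.19999812] [0.50276766 0.65480683 0.19086278]
knob 1445 [0.20009532 0.14274648 0.21004283] [0.69986584 0.66863191 0.24996253] [0.44558072 0.65787552 0.2294435 ]
white [ 167  184  106   59 2716] ((0.5340404510498047, 0.036609843373298645), (0.15362030267715454, 0.37845152616500854), 1.2526743412017822) 0.01876736279791389
```

View pics/topc.png

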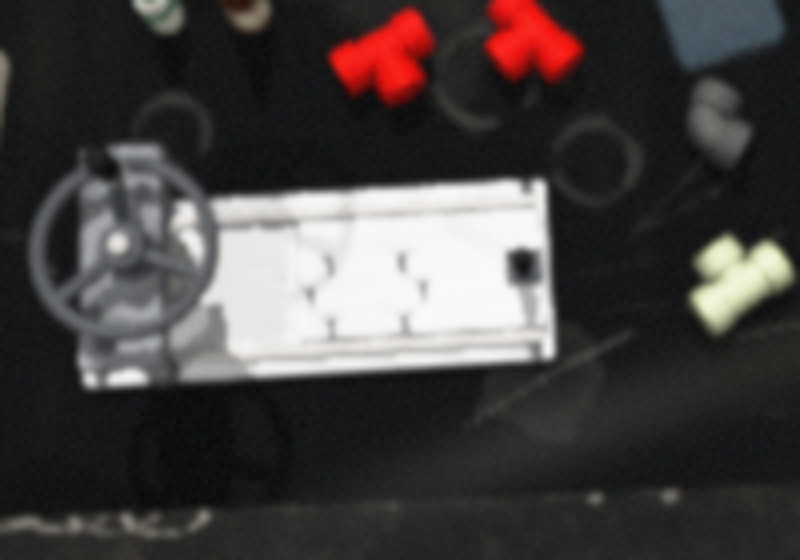

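View pics/scc.png

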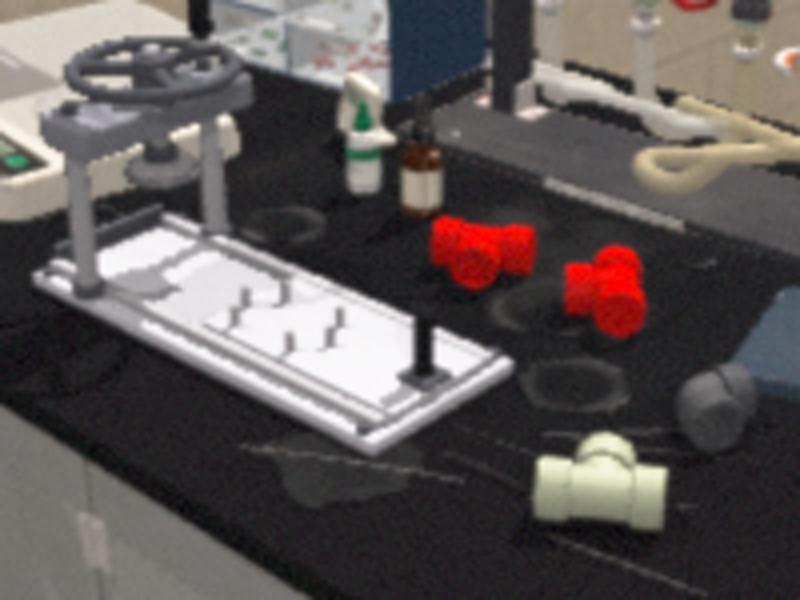

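Run:
```python
from h import *
for n in("top","scene"):
    d=load(n);P=cloud(d);h=cv2.cvtColor(d["frame"],cv2.COLOR_RGB2HSV)
    roi=(P[...,0]>.44)&(P[...,0]<.6)&(P[...,1]<-.23)&(P[...,1]>-.38)
    g=roi&(h[...,0]>25)&(h[...,0]<80)&(h[...,1]>20)&(h[...,1]<120)&(h[...,2]>90)
    v,u=np.nonzero(g);q=np.array([ray(d,a,b,.0195)[:2] for a,b in zip(u,v)]);m=q.mean(0)
    w,e=np.linalg.eigh(np.cov((q-m).T));print(n,"mask mean",m,"sd",w**.5,"major ang",np.degrees(np.arctan2(e[1,1],e[0,1])))
    r=P[g];r=r[r[:,2]>.032];m=r.mean(0);w,e=np.linalg.eigh(np.cov((r-m)[:,:2].T));print(" top pts",m,len(r),w**.5,np.degrees(np.arctan2(e[1,1],e[0,1])))
    # press
    reg=(P[...,0]>.47)&(P[...,0]<.6)&(P[...,1]<.07)&(P[...,1]>-.2)
    hd=reg&(P[...,2]>.05)&(P[...,2]<.1);v,u=np.nonzero(hd)
    print(" handle",hd.sum(),np.median(P[hd],0),P[hd].min(0),P[hd].max(0),u.mean(),v.mean())
    hd=reg&(P[...,2]>.029)&(P[...,2]<.045)
    nn,l,st,c=cv2.connectedComponentsWithStats(hd.astype(np.uint8))
    for i in range(1,nn): print("  pin",st[i,4],c[i],np.round(np.median(P[l==i],0),4))
    k=P[(P[...,2]>.222)&(P[...,2]<.245)&(P[...,1]>.05)&(P[...,1]<.23)&(P[...,0]>.45)&(P[...,0]<.62)];print(" knob",np.median(k,0),k.min(0),k.max(0))
    k=P[(P[...,2]>.183)&(P[...,2]<.2)&(P[...,1]>.05)&(P[...,1]<.23)&(P[...,0]>.45)&(P[...,0]<.62)].astype(np.float32);print(" rim",cv2.minEnclosingCircle(k[:,:2].copy()),cv2.fitEllipse(cv2.convexHull(k[:,:2].copy())))
```

```text
top mask mean [ 0.52148848 -0.30341125] sd [0.01613766 0.02313891] major ang 122.97387563267397
 top pts [ 0.51798763 -0.30123249  0.03638722] 243 [0.01463745 0.02166313] 123.14402588846858
 handle 26 [ 0.53500305 -0.12818268  0.07517327] [ 0.52915607 -0.13468577  0.05144171] [ 0.54309056 -0.1210327   0.07970085] 239.96153846153845 194.30769230769232
  pin 5 [191. 194.] [0.5499 0.0323 0.0374]
  pin 6 [209.5 193. ] [ 0.5501 -0.0279  0.0381]
  pin 1 [244. 195.] [ 0.5401 -0.1399  0.0325]
  pin 7 [241. 198.] [ 0.5297 -0.1299  0.036 ]
  pin 5 [186.4 202.2] [0.5233 0.0481 0.0373]
  pin 4 [214.5 200.5] [ 0.525  -0.0437  0.0382]
  pin 5 [191.8 209.6] [0.4976 0.0302 0.0381]
  pin 6 [210.  208.5] [ 0.4998 -0.0286  0.0374]
 knob [0.58430335 0.15655918 0.23436763] [0.57681106 0.14915203 0.22306152] [0.59414405 0.16812835 0.2389576 ]
 rim ((0.5320001244544983, 0.1507708579301834), 0.06843963265419006) ((0.5318313837051392, 0.15110015869140625), (0.1338881105184555, 0.13551248610019684), 134.44192504882812)
scene mask mean [ 0.52288285 -0.29972746] sd [0.0227507  0.02552135] major ang -142.9272982
[... 297 characters left out ...]
443 0.0359]
  pin 11 [216.09090909 201.36363636] [0.55   0.0295 0.0358]
  pin 6 [203.33333333 207.16666667] [0.4976 0.0272 0.0369]
  pin 11 [229.90909091 207.63636364] [ 0.5498 -0.0316  0.0339]
  pin 8 [227.5 212.5] [ 0.5226 -0.0488  0.0357]
  pin 11 [217.18181818 213.72727273] [ 0.4985 -0.033   0.0367]
  pin 31 [250.93548387 221.38709677] [ 0.5329 -0.1347  0.0341]
  pin 1 [256. 223.] [ 0.5437 -0.1441  0.0297]
 knob [0.58284155 0.15274171 0.23064504] [0.57702751 0.1457768  0.22211711] [0.5939016  0.16191134 0.23776463]
 rim ((0.5306568145751953, 0.1477891504764557), 0.0684615820646286) ((0.5305512547492981, 0.14726948738098145), (0.13140253722667694, 0.13511905074119568), 166.69760131835938)
```

move_arm(steps=[[[0, 0.425, -1, 0.25, -0.3], [0, 0.425, -1, 0.25, -0.3], [0, 0.425, -1, 0.25, -0.3], [0, 0.425, -1, 0.25, -0.3], [0, 0.425, -1, 0.25, -0.3], [0, 0.425, -1, 0.25, -0.3]]])

```text
time: 0.7
ee_pos: [0.2683, 0.2907, 0.3004]
tcp_rot: [0.001, 0.474, 0.881, 0.001]
contact_force: [0.5, 0.3, 0.7]
grip_width: 0.0883
finger_force: 0.0
```

move_arm(steps=[[[0, 0.425, -1, 0, 0], [0, 0.425, -1, 0, 0], [0, 0.425, -1, 0, 0], [0, 0.425, -1, 0, 0], [0, 0.425, -1, 0, 0]]])

```text
time: 1.2
ee_pos: [0.3534, 0.0899, 0.2992]
tcp_rot: [-0.0, 0.473, 0.881, -0.0]
contact_force: [-0.3, 1.1, 0.2]
grip_width: 0.0884
finger_force: 0.0
```

move_arm(steps=[[[0, 0.425, -1, 0, 0], [0, 0.425, -1, 0, 0], [0, 0.425, -1, 0, 0], [0, 0.425, -1, 0, 0], [0, 0.425, -1, 0, 0]]])

```text
time: 1.7
ee_pos: [0.4386, -0.1103, 0.2986]
tcp_rot: [-0.001, 0.473, 0.881, -0.0]
contact_force: [-0.2, 0.4, 1.2]
grip_width: 0.088
finger_force: 0.0
```

move_arm(steps=[[[0, 0.42, -0.97, -0.6, 0], [0, 0.42, -0.97, -0.6, 0], [0, 0.42, -0.97, -0.6, 0], [0, 0.42, -0.97, -0.6, 0], [0, 0.42, -0.97, -0.6, 0], [0, 0.42, -0.97, -0.6, 0], [0, 0.42, -0.97, -0.6, 0], [0, 0.42, -0.97, -0.6, 0]]])

```text
time: 2.5
ee_pos: [0.5219, -0.3002, 0.1805]
tcp_rot: [0.0, 0.471, 0.882, 0.0]
contact_force: [-0.9, -0.4, 0.8]
grip_width: 0.0879
finger_force: 0.0
```

```bash
cat >> h.py <<'E'
from scipy.spatial.transform import Rotation as Ro
def snapw(r):
    s=r.state();d=r.snapshot("wrist");q=s["tcp_rot"]
    T=np.eye(4);T[:3,:3]=Ro.from_quat([q[1],q[2],q[3],q[0]]).as_matrix();T[:3,3]=s["ee_pos"]
    d["T"]=T@d["tool_from_camera"];return d
def wrays(d,u,v):
    K=d["mtx"];x=(np.asarray(u,float)-K[0,2])/K[0,0];y=(np.asarray(v,float)-K[1,2])/K[1,1];th=np.hypot(x,y)+1e-9
    c=np.stack([x/th*np.sin(th),y/th*np.sin(th),np.cos(th)],-1)
    return d["T"][:3,3],c@d["T"][:3,:3].T,c
def wplane(d,u,v,h):
    o,w,_=wrays(d,u,v);return o+w*((h-o[2])/w[...,2])[...,None]
def wcloud(d):
    z=d["z_map"];v,u=np.mgrid[:z.shape[0],:z.shape[1]];o,w,c=wrays(d,u,v)
    return o+w*(z/c[...,2])[...,None]
E
cat > tee.py <<'E'
from h import *
from bench import r
d=snapw(r);P=wcloud(d);h=cv2.cvtColor(d["frame"],cv2.COLOR_RGB2HSV)
roi=(P[...,0]>.44)&(P[...,0]<.6)&(P[...,1]<-.23)&(P[...,1]>-.38)
g=roi&(h[...,0]>25)&(h[...,0]<80)&(h[...,1]>20)&(h[...,1]<130)&(h[...,2]>70)&(P[...,2]>.006)
p=P[g];print(g.sum(),p.min(0),p.max(0))
m=p[:,:2].mean(0)
rect=cv2.minAreaRect(p[:,:2].astype(np.float32));print(rect)
for a in np.radians([30,32,33,34,35,36,38]):
    l=(p[:,:2])@np.array([[np.cos(a),-np.sin(a)],[np.sin(a),np.cos(a)]])
    lo,hi=np.percentile(l,.7,axis=0),np.percentile(l,99.3,axis=0)
    c=(lo+hi)/2;R=np.array([[np.cos(a),-np.sin(a)],[np.sin(a),np.cos(a)]])
    print(np.degrees(a),hi-lo,R@c)
cv2.imwrite("pics/w1.png",d["frame"][:,:,::-1]);cv2.imwrite("pics/m1.png",(g*255).astype(np.uint8))
E
python3 tee.py
```

```text
3614 [ 0.47574009 -0.34790638  0.00676933] [ 0.55536941 -0.24166639  0.31515077]
((0.5140622854232788, -0.287277489900589), (0.05911542847752571, 0.10956186056137085), 32.65940856933594)
29.999999999999996 [0.05697122 0.07996093] [ 0.52092359 -0.29922368]
32.0 [0.05697352 0.07960417] [ 0.52100608 -0.29905425]
33.0 [0.05661638 0.07939053] [ 0.52120586 -0.29885288]
34.0 [0.05667555 0.07934398] [ 0.52116012 -0.29869587]
35.0 [0.05700229 0.07928512] [ 0.5208961  -0.29861207]
36.0 [0.05741283 0.07930832] [ 0.52057293 -0.29857606]
38.0 [0.05846678 0.07963875] [ 0.51989772 -0.29846263]
```

View pics/w1.png

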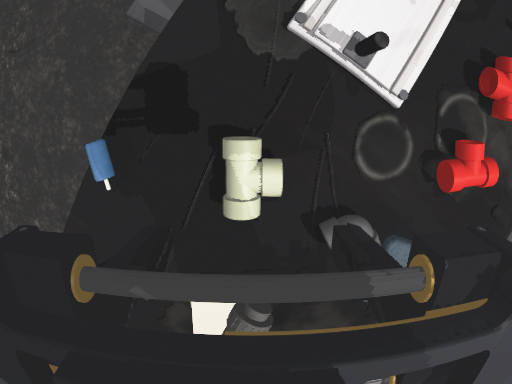

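Tee at pixel (243,178), run vertical, branch to the right, so the fingers line up across it. I'll descend with a small correction.

move_arm(steps=[[[0, 0.004, 0.011, -0.6, 0], [0, 0.004, 0.011, -0.6, 0], [0, 0.004, 0.011, -0.6, 0], [0, 0.004, 0.011, -0.6, 0], [0, 0.004, 0.011, -0.6, 0]]])

```text
time: 3.05
ee_pos: [0.523, -0.2994, 0.0616]
tcp_rot: [0.001, 0.472, 0.882, -0.0]
contact_force: [0.7, -0.1, 1.1]
grip_width: 0.0883
finger_force: 0.0
```

move_arm(steps=[[[0, 0, 0.005, -0.235, 0], [0, 0, 0.005, -0.235, 0], [0, 0, 0.005, -0.235, 0], [0.6, 0, 0.005, -0.235, 0], [0.6, 0, 0.005, -0.235, 0], [0.6, 0, 0.005, -0.235, 0], [0.6, 0, 0.005, -0.235, 0], [0.6, 0, 0.005, -0.235, 0]]], grip_force=20)

```text
time: 3.85
ee_pos: [0.5223, -0.2985, 0.013]
tcp_rot: [0.0, 0.472, 0.882, 0.0]
contact_force: [-0.4, 1.5, 2.4]
grip_width: 0.0563
finger_force: 19.9
```

move_arm(steps=[[[0.6, 0, 0, 0.9, 0], [0.6, 0, 0, 0.9, 0], [0.6, 0, 0, 0.9, 0], [0.6, 0, 0, 0.9, 0], [0.6, 0.07, 0.9, 0.9, -0.275], [0.6, 0.07, 0.9, 0.9, -0.275], [0.6, 0.07, 0.9, 0.9, -0.275], [0.6, 0.07, 0.9, 0.9, -0.275], [0.6, 0.07, 0.9, 0.9, -0.275], [0.6, 0.07, 0.9, 0.9, -0.275]]])

```text
time: 4.85
ee_pos: [0.5362, -0.1183, 0.1928]
tcp_rot: [0.0, 0.702, 0.712, -0.0]
contact_force: [0.3, -1.0, -0.7]
grip_width: 0.0567
finger_force: 20.0
```

```bash
cat > nest.py <<'E'
from h import *
from bench import r
s=r.state();print(s["ee_pos"],s["tcp_rot"],s["grip_width"])
d=snapw(r);P=wcloud(d)
reg=(P[...,0]>.47)&(P[...,0]<.6)&(P[...,1]<.1)&(P[...,1]>-.2)
for nm,lo,hi in(("pin",.03,.044),("handle",.06,.09)):
    hd=reg&(P[...,2]>lo)&(P[...,2]<hi);nn,l,st,c=cv2.connectedComponentsWithStats(hd.astype(np.uint8))
    for i in range(1,nn):
        if st[i,4]>5:print(nm,st[i,4],c[i].round(1),np.round(P[l==i].mean(0),4),np.round(P[l==i].max(0)-P[l==i].min(0),4))
cv2.imwrite("pics/w2.png",d["frame"][:,:,::-1])
E
python3 nest.py
```

```text
[ 0.53622715 -0.11830628  0.19275277] [ 8.00250483e-05  7.01901590e-01  7.12273920e-01 -1.22772419e-04] 0.05667584547871614
pin 60 [242.3  13.4] [0.5249 0.0481 0.037 ] [0.007  0.0086 0.0092]
pin 62 [216.3  29.1] [0.4999 0.0318 0.037 ] [0.0076 0.0076 0.0095]
pin 60 [268.4  28.8] [0.5503 0.0322 0.0367] [0.007 0.007 0.01 ]
pin 56 [268.9  87.2] [ 0.5515 -0.0269  0.0374] [0.0076 0.0079 0.0099]
pin 53 [216.6  87.7] [ 0.5012 -0.0277  0.0376] [0.0069 0.007  0.0094]
pin 53 [242.9 103.2] [ 0.5268 -0.043   0.0375] [0.0078 0.0069 0.007 ]
```

View pics/w2.png

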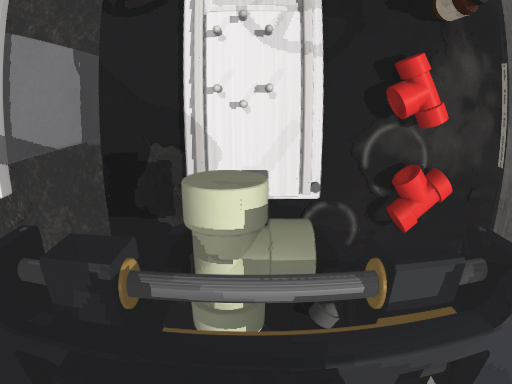

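All six pins show, between (216,29) and (243,103), and the tee is held level. Next: over the nest.

move_arm(steps=[[[0.6, 0.007, 0.605, 0, 0.003], [0.6, 0.007, 0.605, 0, 0.003], [0.6, 0.007, 0.605, 0, 0.003], [0.6, 0.007, 0.605, -0.5, 0.003], [0.6, 0.007, 0.605, -0.5, 0.003], [0.6, 0.007, 0.605, -0.5, 0.003], [0.6, 0.007, 0.605, -0.5, 0.003], [0.6, 0.007, 0.605, -0.5, 0.003]]])

```text
time: 5.7
ee_pos: [0.5391, 0.0015, 0.0953]
tcp_rot: [0.002, 0.701, 0.713, 0.001]
contact_force: [0.9, -1.2, -1.5]
grip_width: 0.0561
finger_force: 20.0
```

```bash
sed -i 's/w2.png/w3.png/' nest.py
cat >> nest.py <<'E'
h=cv2.cvtColor(d["frame"],cv2.COLOR_RGB2HSV);g=(h[...,0]>25)&(h[...,0]<80)&(h[...,1]>20)&(h[...,1]<130)&(h[...,2]>60)&(P[...,2]<s["ee_pos"][2]+.05)&(P[...,2]>.03)
p=P[g];print("tee pts",g.sum(),np.percentile(p,1,axis=0),np.percentile(p,99,axis=0))
E
python3 nest.py
```

```text
[0.53908906 0.00153031 0.09533423] [0.00180902 0.70090828 0.71324825 0.00111955] 0.056144639473952804
pin 118 [230.8 142.5] [0.5252 0.0496 0.0375] [0.0076 0.0073 0.0104]
pin 121 [269.1 165.9] [0.5505 0.0343 0.0373] [0.0073 0.0076 0.01  ]
pin 120 [193.7 166.1] [0.5003 0.0335 0.0369] [0.0074 0.0075 0.0102]
handle 117 [226.5 171.1] [0.5264 0.0412 0.0873] [0.0224 0.0007 0.0063]
handle 47 [183.  226.4] [0.5031 0.0113 0.0876] [0.0084 0.0023 0.0053]
handle 74 [319.6 226.3] [0.5752 0.0123 0.0872] [0.0097 0.0026 0.0071]
tee pts 12725 [ 0.50985174 -0.03153681  0.08910018] [0.56607426 0.04142278 0.12156258]
```

View pics/w3.png

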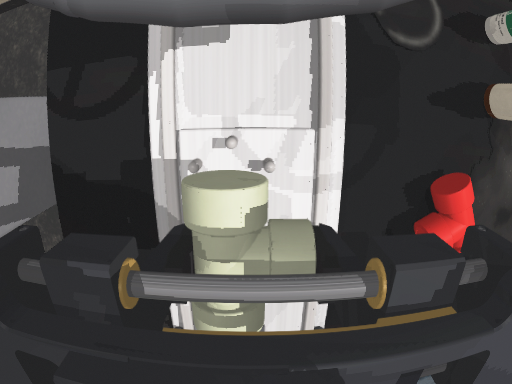

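Tee's end face is at (226,180), held square; the three front pins at (231,142), (269,166) and (194,166) put the nest about 2.5 mm further +y. I'll lower partway and settle.

move_arm(steps=[[[0.6, 0, 0.01, -0.13, 0], [0.6, 0, 0.01, -0.13, 0], [0.6, 0, 0.01, -0.13, 0], [0.6, 0, 0.01, -0.13, 0], [0.6, 0, 0.01, -0.13, 0], [0.6, 0, 0.01, -0.13, 0]]])

```text
time: 6.35
ee_pos: [0.5379, 0.0044, 0.0674]
tcp_rot: [0.0, 0.701, 0.713, 0.0]
contact_force: [-0.2, -0.0, 0.4]
grip_width: 0.056
finger_force: 20.0
```

move_arm(steps=[[[0.6, 0.002, -0.001, -0.08, 0], [0.6, 0.002, -0.001, -0.11, 0], [0.6, 0.002, -0.001, -0.13, 0], [0.6, 0.002, -0.001, -0.145, 0], [0.6, 0.002, -0.001, -0.157, 0], [0.6, 0.002, -0.001, -0.157, 0], [0.6, 0.002, -0.001, -0.157, 0]]])

```text
time: 7.05
ee_pos: [0.5381, 0.0043, 0.0355]
tcp_rot: [0.0, 0.701, 0.713, 0.0]
contact_force: [0.2, -0.1, -1.0]
grip_width: 0.0559
finger_force: 20.0
```

move_arm(steps=[[[0, 0, 0, -0.003, 0], [0, 0, 0, -0.003, 0], [0, 0, 0, -0.003, 0], [0, 0, 0, -0.003, 0], [0, 0, 0, -0.003, 0], [0, 0, 0, 0.2, 0], [0, 0, 0, 0.5, 0], [0, 0, 0, 0.7, 0], [0, 0, 0, 0.7, 0]]])

```text
time: 7.95
ee_pos: [0.5405, 0.0039, 0.1817]
tcp_rot: [0.005, 0.701, 0.714, 0.003]
contact_force: [-0.1, 0.8, -1.0]
grip_width: 0.0882
finger_force: 0.0
```

move_arm(steps=[[[0, -0.015, -0.7, 0, 0], [0, -0.015, -0.7, 0, 0], [0, -0.015, -0.7, 0, 0], [0, -0.015, -0.7, 0, 0], [0, -0.015, -0.7, 0, 0], [0, -0.015, -0.7, 0, 0]]])

```text
time: 8.55
ee_pos: [0.5349, -0.1347, 0.1749]
tcp_rot: [-0.0, 0.7, 0.714, -0.0]
contact_force: [1.0, 0.6, 0.6]
grip_width: 0.088
finger_force: 0.0
```

```bash
sed -i 's/w3.png/w4.png/' nest.py; python3 nest.py
```

```text
[ 0.53491404 -0.1346721   0.17494361] [-4.08223524e-04  7.00390323e-01  7.13759924e-01 -2.26927237e-05] 0.08801741836425546
pin 68 [216.9   8.7] [0.4999 0.0314 0.0364] [0.0074 0.0082 0.0105]
pin 68 [271.9   8. ] [0.5503 0.0323 0.0368] [0.0076 0.007  0.0096]
pin 13 [225.5  14.6] [0.5085 0.0237 0.0404] [0.0032 0.0011 0.0068]
pin 11 [264.4  14.9] [0.5435 0.0242 0.039 ] [0.0036 0.0019 0.0085]
pin 16 [266.7  52.8] [ 0.546  -0.0131  0.0413] [0.0081 0.0042 0.0079]
pin 7 [286.9  55.9] [ 0.564  -0.0153  0.0421] [0.0045 0.0009 0.0033]
pin 73 [216.8  69.3] [ 0.5015 -0.0282  0.0373] [0.01   0.0091 0.0132]
pin 63 [272.5  68.5] [ 0.5517 -0.0269  0.0373] [0.0064 0.0083 0.0096]
pin 56 [242.6  77.9] [ 0.5249 -0.0363  0.0383] [0.0381 0.0019 0.0139]
pin 64 [244.4  85.4] [ 0.5267 -0.0432  0.0378] [0.0073 0.0075 0.0073]
pin 44 [255.2 169. ] [ 0.538  -0.1203  0.0376] [0.0142 0.0062 0.0135]
handle 13 [247.    2.2] [0.5281 0.0288 0.0607] [0.0067 0.0049 0.0013]
handle 6 [239.7   3.8] [0.522  0.0271 0.0607] [0.0025 0.0035 0.0009]
handle 7 [243.7   6. ] [0.5254 0.0251 0.0607] [0.0025 0.0025 0.0016]
handle 101 [280.5  31.1] [0.5564 0.003  0.0606] [0.0192 0.011  0.0022]
handle 110 [243.6  63.2] [ 0.5264 -0.0261  0.0606] [0.0109 0.0189 0.0021]
handle 7 [248.  61.] [ 0.5299 -0.0242  0.0604] [0.0016 0.0017 0.0009]
handle 10 [239.2  71.3] [ 0.5228 -0.0331  0.0605] [0.0033 0.0043 0.0014]
handle 338 [256.  183.8] [ 0.5384 -0.125   0.0748] [0.0154 0.016  0.0188]
tee pts 4243 [ 0.50860027 -0.03625713  0.03989854] [0.56505575 0.03213503 0.06103724]
```

View pics/w4.png

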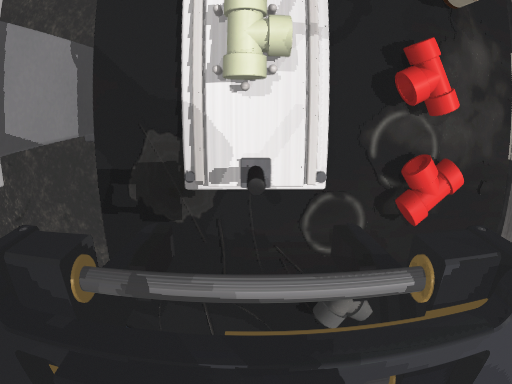

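Tee is seated: top at z=0.061, all surrounding pins visible, e.g. (217,69), (272,68) and (244,85). Handle top is at (256,184). Grasp the handle.

move_arm(steps=[[[0, 0.018, 0.045, 0, 0], [0, 0.018, 0.045, -0.4, 0], [0, 0.018, 0.045, -0.61, 0], [0, 0.018, 0.045, -0.61, 0], [0, 0.018, 0.045, -0.61, 0], [1, 0.018, 0.045, -0.61, 0], [1, 0.018, 0.045, -0.61, 0], [1, 0.018, 0.045, -0.61, 0], [1, 0.018, 0.045, -0.61, 0], [1, 0.018, 0.045, -0.61, 0]]], grip_force=25)

```text
time: 9.6
ee_pos: [0.5388, -0.1268, 0.0539]
tcp_rot: [0.0, 0.701, 0.713, 0.0]
contact_force: [0.3, -0.6, 0.5]
grip_width: 0.0502
finger_force: 0.0
```

move_arm(steps=[[[1, 0, 0, 0, 0], [1, 0, 0, 0, 0], [1, 0, 0, 0, 0], [1, 0, 0, 0, 0], [1, 0, 0, 0, 0]]])

```text
time: 10.1
ee_pos: [0.5378, -0.1267, 0.0532]
tcp_rot: [-0.001, 0.701, 0.714, -0.001]
contact_force: [-5.1, -0.9, 3.4]
grip_width: 0.0154
finger_force: 25.0
```

move_arm(steps=[[[1, -0.001, 0.05, 0, 0], [1, -0.003, 0.15, 0, 0], [1, -0.005, 0.25, 0, 0], [1, -0.007, 0.35, 0, 0], [1, -0.009, 0.45, 0, 0], [1, -0.011, 0.53, 0, 0], [1, -0.012, 0.6, 0, 0], [1, -0.013, 0.64, 0, 0], [1, -0.014, 0.66, 0, 0], [1, -0.014, 0.66, 0, 0]]])

```text
time: 11.1
ee_pos: [0.5352, 0.006, 0.0532]
tcp_rot: [-0.001, 0.7, 0.714, -0.0]
contact_force: [-4.8, 1.4, 3.8]
grip_width: 0.0151
finger_force: 25.0
```

move_arm(steps=[[[1, 0, 0.02, 0, 0], [1, 0, 0.04, 0, 0], [1, 0, 0.05, 0, 0], [1, 0, 0.05, 0, 0], [1, 0, 0.05, 0, 0]]])

```text
time: 11.6
ee_pos: [0.535, 0.0154, 0.0532]
tcp_rot: [-0.001, 0.701, 0.713, -0.001]
contact_force: [-7.1, 1.3, 4.4]
grip_width: 0.0153
finger_force: 25.0
```

move_arm(steps=[[[1, 0, 0.01, 0, 0], [1, 0, 0.02, 0, 0], [1, 0, 0.025, 0, 0], [1, 0, 0.025, 0, 0]]])

```text
time: 12.0
ee_pos: [0.5349, 0.0202, 0.0532]
tcp_rot: [-0.001, 0.701, 0.713, -0.001]
contact_force: [-7.3, -0.8, 4.1]
grip_width: 0.015
finger_force: 25.0
```

move_arm(steps=[[[1, 0, 0.01, 0, 0], [1, 0, 0.015, 0, 0], [1, 0, 0.015, 0, 0]]])

```text
time: 12.3
ee_pos: [0.5349, 0.0224, 0.0532]
tcp_rot: [-0.001, 0.701, 0.714, -0.001]
contact_force: [-8.6, -6.8, 4.8]
grip_width: 0.015
finger_force: 25.0
```

move_arm(steps=[[[1, 0, 0.008, 0, 0], [1, 0, 0.008, 0, 0], [1, 0, 0.008, 0, 0]]])

```text
time: 12.6
ee_pos: [0.5349, 0.0225, 0.0532]
tcp_rot: [0.0, 0.701, 0.714, -0.002]
contact_force: [-9.8, -17.1, 4.7]
grip_width: 0.0157
finger_force: 25.0
```

move_arm(steps=[[[0, 0, -0.006, 0, 0], [0, 0, -0.006, 0, 0], [0, 0, -0.006, 0, 0], [0, 0, -0.006, 0, 0], [0, 0, -0.05, 0.3, 0], [0, 0, -0.1, 0.7, 0], [0, 0, -0.1, 1, 0], [0, 0, -0.1, 1, 0], [0, 0, -0.1, 1, 0], [0, 0, -0.1, 1, 0]]])

```text
time: 13.6
ee_pos: [0.536, 0.005, 0.2538]
tcp_rot: [0.001, 0.701, 0.714, 0.001]
contact_force: [0.4, -0.4, -0.5]
grip_width: 0.0879
finger_force: 0.0
```

move_arm(steps=[[[0, 0, 0, 0.5, 0], [0, 0, 0, 0.5, 0], [0, 0, 0, 0.5, 0], [0, 0, 0, 0.5, 0]]])

```text
time: 14.0
ee_pos: [0.5358, 0.0051, 0.3519]
tcp_rot: [-0.001, 0.701, 0.714, -0.0]
contact_force: [0.5, 1.2, -1.5]
grip_width: 0.0881
finger_force: 0.0
```

```bash
cat > knob.py <<'E'
from h import *
from bench import r
s=r.state();print(s["ee_pos"],s["tcp_rot"],s["contact_force"])
d=snapw(r);P=wcloud(d)
reg=(P[...,0]>.44)&(P[...,0]<.63)&(P[...,1]<.24)&(P[...,1]>.06)
k=P[reg&(P[...,2]>.228)&(P[...,2]<.242)];print("knob top",len(k),k.mean(0),k.min(0),k.max(0))
k=P[reg&(P[...,2]>.2)&(P[...,2]<.226)];print("mid",len(k),k.mean(0),k.min(0),k.max(0))
k=P[reg&(P[...,2]>.186)&(P[...,2]<.197)].astype(np.float32);print("rim",cv2.minEnclosingCircle(k[:,:2].copy()))
f=P[(P[...,0]>.5)&(P[...,0]<.57)&(P[...,1]>-.02)&(P[...,1]<.06)&(P[...,2]>.065)&(P[...,2]<.085)];print("handle",len(f),f.mean(0))
cv2.imwrite("pics/w5.png",d["frame"][:,:,::-1])
E
python3 knob.py
```

```text
[0.53582807 0.00505076 0.3518605 ] [-7.00373657e-04  7.00632837e-01  7.13521534e-01 -3.96386787e-04] [ 0.53810312  1.20464885 -1.48549163]
knob top 373 [0.5862007  0.15848817 0.23415968] [0.57734781 0.1499519  0.2282473 ] [0.59653503 0.1694379  0.23764066]
mid 318 [0.55673151 0.15248233 0.20888874] [0.52582007 0.14546756 0.20012492] [0.59280827 0.16340567 0.22591754]
rim ((0.5327329039573669, 0.15156598389148712), 0.06786725670099258)
handle 106 [0.53562846 0.02324579 0.0762184 ]
```

View pics/w5.png

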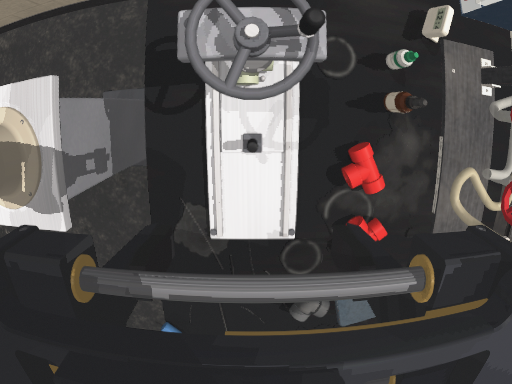

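Tray is home: handle at (252,144), tee under the wheel near (250,75), knob at (312,22). Move above the knob with the fingers half closed.

move_arm(steps=[[[0.5, 0.256, 0.772, -0.25, 0], [0.5, 0.256, 0.772, -0.25, 0], [0.5, 0.256, 0.772, -0.25, 0], [0.5, 0.256, 0.772, -0.25, 0], [0.5, 0.256, 0.772, -0.25, 0], [0.5, 0.256, 0.772, -0.25, 0], [0.5, 0.256, 0.772, -0.25, 0]]])

```text
time: 14.75
ee_pos: [0.5868, 0.1582, 0.303]
tcp_rot: [-0.0, 0.701, 0.713, -0.0]
contact_force: [0.3, -0.4, 0.1]
grip_width: 0.0442
finger_force: 0.0
```

Run:
```python
from h import *
for n in("top","scene"):
    P=cloud(load(n));q=P[(P[...,2]>.2)&(P[...,1]>-.05)&(P[...,1]<.35)&(P[...,0]>.615)&(P[...,0]<1)];print(n,np.percentile(q[:,0],[0,1,5]) if len(q) else None)
    q=P[(P[...,2]>.197)&(P[...,2]<.23)&(np.hypot(P[...,0]-.5325,P[...,1]-.151)<.04)];print(" hub",len(q),q.max(0) if len(q) else 0,q.min(0) if len(q) else 0)
```

```text
top [0.84283073 0.84916051 0.85397539]
 hub 70 [0.54718951 0.16466293 0.20747091] [0.51747848 0.13567036 0.19700889]
scene [0.84499733 0.8485626  0.85282342]
 hub 41 [0.54758124 0.16246959 0.20592101] [0.5158049  0.13221983 0.1971146 ]
```

move_arm(steps=[[[0.5, 0.001, 0.005, -0.2, 0], [0.5, 0.001, 0.005, -0.425, 0], [0.5, 0.001, 0.005, -0.425, 0], [0.5, 0.001, 0.005, -0.425, 0], [1, 0.001, 0.005, -0.425, 0], [1, 0.001, 0.005, -0.425, 0], [1, 0.001, 0.005, -0.425, 0], [1, 0.001, 0.005, -0.425, 0], [1, 0.001, 0.005, -0.425, 0]]], grip_force=45)

```text
time: 15.65
ee_pos: [0.5868, 0.1603, 0.2196]
tcp_rot: [-0.0, 0.701, 0.714, -0.0]
contact_force: [-5.2, -1.1, 6.2]
grip_width: 0.0187
finger_force: 45.0
```

```bash
cat > circ.py <<'E'
import numpy as np,sys
# start angle, step, n, [cmd offset from circle x y]
a,st,n=map(float,sys.argv[1:4]);R=.055/.2
print([[round(R*(np.cos(a-st*i)-np.cos(a)),3),round(R*(np.sin(a-st*i)-np.sin(a)),3)] for i in range(1,int(n)+1)])
E
python3 circ.py .15 .15 10; python3 circ.py -1.35 .15 10
```

```text
[[np.float64(0.003), np.float64(-0.041)], [np.float64(0.0), np.float64(-0.082)], [np.float64(-0.009), np.float64(-0.122)], [np.float64(-0.024), np.float64(-0.161)], [np.float64(-0.045), np.float64(-0.196)], [np.float64(-0.071), np.float64(-0.229)], [np.float64(-0.101), np.float64(-0.257)], [np.float64(-0.135), np.float64(-0.28)], [np.float64(-0.172), np.float64(-0.297)], [np.float64(-0.212), np.float64(-0.309)]]
[[np.float64(-0.041), np.float64(-0.006)], [np.float64(-0.082), np.float64(-0.006)], [np.float64(-0.123), np.float64(0.001)], [np.float64(-0.162), np.float64(0.013)], [np.float64(-0.199), np.float64(0.031)], [np.float64(-0.233), np.float64(0.054)], [np.float64(-0.263), np.float64(0.083)], [np.float64(-0.288), np.float64(0.115)], [np.float64(-0.309), np.float64(0.151)], [np.float64(-0.324), np.float64(0.189)]]
```

move_arm(steps=[[[1, 0.003, -0.041, 0, 0], [1, 0.0, -0.082, 0, 0], [1, -0.009, -0.122, 0, 0], [1, -0.024, -0.161, 0, 0], [1, -0.045, -0.196, 0, 0], [1, -0.071, -0.229, 0, 0], [1, -0.101, -0.257, 0, 0], [1, -0.135, -0.28, 0, 0], [1, -0.172, -0.297, 0, 0], [1, -0.212, -0.309, 0, 0]]])

```text
time: 16.65
ee_pos: [0.546, 0.0992, 0.2197]
tcp_rot: [0.001, 0.701, 0.714, 0.003]
contact_force: [8.0, 5.7, 0.6]
grip_width: 0.0187
finger_force: 45.0
```

move_arm(steps=[[[1, -0.041, -0.006, 0, 0], [1, -0.082, -0.006, 0, 0], [1, -0.123, 0.001, 0, 0], [1, -0.162, 0.013, 0, 0], [1, -0.199, 0.031, 0, 0], [1, -0.233, 0.054, 0, 0], [1, -0.263, 0.083, 0, 0], [1, -0.288, 0.115, 0, 0], [1, -0.309, 0.151, 0, 0], [1, -0.324, 0.189, 0, 0]]])

```text
time: 17.65
ee_pos: [0.4802, 0.135, 0.2196]
tcp_rot: [0.002, 0.701, 0.713, -0.001]
contact_force: [-0.8, -9.5, 5.8]
grip_width: 0.0188
finger_force: 45.0
```

```bash
cat > st.py <<'E'
from bench import r
import numpy as np
s=r.state();p=s["ee_pos"];f=s["contact_force"];d=p[:2]-[.5325,.1525];a=np.arctan2(d[1],d[0]);u=np.array([np.cos(a),np.sin(a)]);t=np.array([u[1],-u[0]])
print(s["time"],p,f,"ang",a%(2*np.pi)-2*np.pi,"r",np.hypot(*d),"Ft",-f[:2]@t,"Fr",f[:2]@u)
E
python3 st.py; python3 circ.py -2.85 .08 7
```

```text
17.65 [0.48021465 0.13498695 0.21962289] [-0.80888434 -9.540021    5.84365559] ang -2.81838650848582 r 0.05514041391397516 Ft 8.789149350042699 Fr 3.7969920121185803
[[np.float64(-0.005), np.float64(0.021)], [np.float64(-0.009), np.float64(0.043)], [np.float64(-0.011), np.float64(0.065)], [np.float64(-0.011), np.float64(0.087)], [np.float64(-0.01), np.float64(0.109)], [np.float64(-0.007), np.float64(0.131)], [np.float64(-0.002), np.float64(0.152)]]
```

move_arm(steps=[[[1, -0.005, 0.021, 0, 0], [1, -0.009, 0.043, 0, 0], [1, -0.011, 0.065, 0, 0], [1, -0.011, 0.087, 0, 0], [1, -0.01, 0.109, 0, 0]]])

```text
time: 18.15
ee_pos: [0.4775, 0.1572, 0.2196]
tcp_rot: [0.001, 0.701, 0.713, -0.001]
contact_force: [-6.9, -7.3, 8.4]
grip_width: 0.0188
finger_force: 45.0
```

```bash
sed -i 's/print(\[\[round/print([[float(round/; ' circ.py
cat > circ.py <<'E'
import numpy as np
R=.055/.2
for k in range(14):
    a=-3.25-.16*k
    print(round(a,2),[[round(float(R*(np.cos(a-.04*i)-np.cos(a))),3),round(float(R*(np.sin(a-.04*i)-np.sin(a))),3)] for i in range(1,5)])
E
python3 st.py;python3 circ.py
```

```text
18.15 [0.47751857 0.1572236  0.21956751] [-6.86486404 -7.3156622   8.37191216] ang -3.2272948510675774 r 0.05518396526191877 Ft 7.876426352124396 Fr 6.213467604922963
-3.25 [[0.001, 0.011], [0.003, 0.022], [0.006, 0.033], [0.008, 0.043]]
-3.41 [[0.003, 0.011], [0.007, 0.021], [0.011, 0.031], [0.015, 0.041]]
-3.57 [[0.005, 0.01], [0.01, 0.02], [0.015, 0.029], [0.021, 0.038]]
-3.73 [[0.006, 0.009], [0.013, 0.018], [0.02, 0.026], [0.027, 0.034]]
-3.89 [[0.008, 0.008], [0.016, 0.016], [0.024, 0.023], [0.032, 0.03]]
-4.05 [[0.009, 0.007], [0.018, 0.013], [0.027, 0.019], [0.037, 0.024]]
-4.21 [[0.01, 0.005], [0.02, 0.01], [0.03, 0.014], [0.04, 0.018]]
-4.37 [[0.01, 0.003], [0.021, 0.007], [0.032, 0.009], [0.042, 0.011]]
-4.53 [[0.011, 0.002], [0.022, 0.003], [0.033, 0.004], [0.044, 0.004]]
-4.69 [[0.011, 0.0], [0.022, -0.0], [0.033, -0.001], [0.044, -0.003]]
-4.85 [[0.011, -0.002], [0.022, -0.004], [0.032, -0.006], [0.043, -0.009]]
-5.01 [[0.01, -0.003], [0.021, -0.007], [0.031, -0.012], [0.041, -0.016]]
-5.17 [[0.01, -0.005], [0.019, -0.01], [0.029, -0.016], [0.038, -0.023]]
-5.33 [[0.009, -0.007], [0.017, -0.013], [0.026, -0.021], [0.034, -0.028]]
```

move_arm(steps=[[[1, 0.001, 0.011, 0, 0], [1, 0.003, 0.022, 0, 0], [1, 0.006, 0.033, 0, 0], [1, 0.008, 0.043, 0, 0]]])

```text
time: 18.55
ee_pos: [0.479, 0.1661, 0.2195]
tcp_rot: [0.0, 0.701, 0.714, -0.001]
contact_force: [-8.1, -6.2, 8.9]
grip_width: 0.0186
finger_force: 45.0
```

move_arm(steps=[[[1, 0.003, 0.011, 0, 0], [1, 0.007, 0.021, 0, 0], [1, 0.011, 0.031, 0, 0], [1, 0.015, 0.041, 0, 0]]])

```text
time: 18.95
ee_pos: [0.4818, 0.1745, 0.2196]
tcp_rot: [0.0, 0.701, 0.714, -0.001]
contact_force: [-7.8, -5.8, 10.4]
grip_width: 0.019
finger_force: 45.0
```

move_arm(steps=[[[1, 0.005, 0.01, 0, 0], [1, 0.01, 0.02, 0, 0], [1, 0.015, 0.029, 0, 0], [1, 0.021, 0.038, 0, 0]]])

```text
time: 19.35
ee_pos: [0.486, 0.1823, 0.2195]
tcp_rot: [-0.0, 0.701, 0.714, -0.001]
contact_force: [-9.2, -3.7, 9.6]
grip_width: 0.0184
finger_force: 45.0
```

move_arm(steps=[[[1, 0.006, 0.009, 0, 0], [1, 0.013, 0.018, 0, 0], [1, 0.02, 0.026, 0, 0], [1, 0.027, 0.034, 0, 0]]])

```text
time: 19.75
ee_pos: [0.4913, 0.1893, 0.2196]
tcp_rot: [-0.0, 0.701, 0.714, -0.001]
contact_force: [-8.8, -1.9, 8.2]
grip_width: 0.0186
finger_force: 45.0
```

move_arm(steps=[[[1, 0.008, 0.008, 0, 0], [1, 0.016, 0.016, 0, 0], [1, 0.024, 0.023, 0, 0], [1, 0.032, 0.03, 0, 0]]])

```text
time: 20.15
ee_pos: [0.4978, 0.1954, 0.2196]
tcp_rot: [-0.0, 0.701, 0.714, -0.001]
contact_force: [-9.1, -1.2, 8.0]
grip_width: 0.0189
finger_force: 45.0
```

move_arm(steps=[[[1, 0.009, 0.007, 0, 0], [1, 0.018, 0.013, 0, 0], [1, 0.027, 0.019, 0, 0], [1, 0.037, 0.024, 0, 0]]])

```text
time: 20.55
ee_pos: [0.505, 0.2003, 0.2196]
tcp_rot: [-0.001, 0.701, 0.714, -0.001]
contact_force: [-10.5, -1.4, 9.3]
grip_width: 0.0189
finger_force: 45.0
```

move_arm(steps=[[[1, 0.01, 0.005, 0, 0], [1, 0.02, 0.01, 0, 0], [1, 0.03, 0.014, 0, 0], [1, 0.04, 0.018, 0, 0]]])

```text
time: 20.95
ee_pos: [0.513, 0.2041, 0.2196]
tcp_rot: [-0.001, 0.701, 0.714, -0.001]
contact_force: [-10.6, -0.9, 8.8]
grip_width: 0.0188
finger_force: 45.0
```

move_arm(steps=[[[1, 0.01, 0.003, 0, 0], [1, 0.021, 0.007, 0, 0]]])

```text
time: 21.15
ee_pos: [0.5171, 0.2055, 0.2196]
tcp_rot: [-0.001, 0.701, 0.714, -0.001]
contact_force: [-9.5, -1.0, 9.1]
grip_width: 0.0187
finger_force: 45.0
```

Still free (about 9.5 N); continue.

move_arm(steps=[[[1, 0.01, 0.003, 0, 0], [1, 0.021, 0.005, 0, 0], [1, 0.032, 0.006, 0, 0]]])

```text
time: 21.45
ee_pos: [0.523, 0.2067, 0.2196]
tcp_rot: [-0.001, 0.7, 0.714, -0.001]
contact_force: [-14.1, 0.4, 9.7]
grip_width: 0.0191
finger_force: 45.0
```

Load has begun (about 13.8 N). One small step more.

move_arm(steps=[[[1, 0.009, 0.001, 0, 0]]])

```text
time: 21.55
ee_pos: [0.5247, 0.207, 0.2196]
tcp_rot: [-0.002, 0.7, 0.714, -0.001]
contact_force: [-16.2, 1.0, 10.7]
grip_width: 0.0184
finger_force: 45.0
```

Push of about 15.9 N at the knob, so it is set. Ease off, let go and lift away.

move_arm(steps=[[[1, -0.006, 0, 0, 0], [0.5, -0.006, 0, 0, 0], [0.5, -0.006, 0, 0, 0], [0.5, -0.006, 0, 0, 0], [0.5, -0.006, 0, 0, 0], [0.5, -0.006, 0, 0.1, 0], [0.5, -0.006, 0, 0.3, 0], [0.5, -0.006, 0, 0.5, 0], [0.5, -0.006, 0, 0.5, 0], [0.5, -0.006, 0, 0.5, 0]]])

```text
time: 22.55
ee_pos: [0.5253, 0.2065, 0.3183]
tcp_rot: [0.0, 0.701, 0.713, 0.0]
contact_force: [-1.2, 0.2, -0.5]
grip_width: 0.0442
finger_force: 0.0
```

Run:
```python
from h import *
from bench import r
s=r.state();print(s["ee_pos"],s["contact_force"],s["grip_width"])
d=r.snapshot("scene");P=cloud(d);q=P[(P[...,2]>.05)&(P[...,2]<.1)&(P[...,0]>.5)&(P[...,0]<.57)&(P[...,1]>-.03)&(P[...,1]<.06)];print("handle",np.median(q,0))
a=cv2.resize(d["frame"][110:290,120:380],None,fx=3,fy=3,interpolation=cv2.INTER_CUBIC);cv2.imwrite("pics/end.png",a[:,:,::-1])
```

```text
[0.52527302 0.20647363 0.31834105] [-1.16324711  0.19411058 -0.45847704] 0.04415414437301822
handle [0.53040882 0.01542873 0.06781349]
```

View pics/end.png

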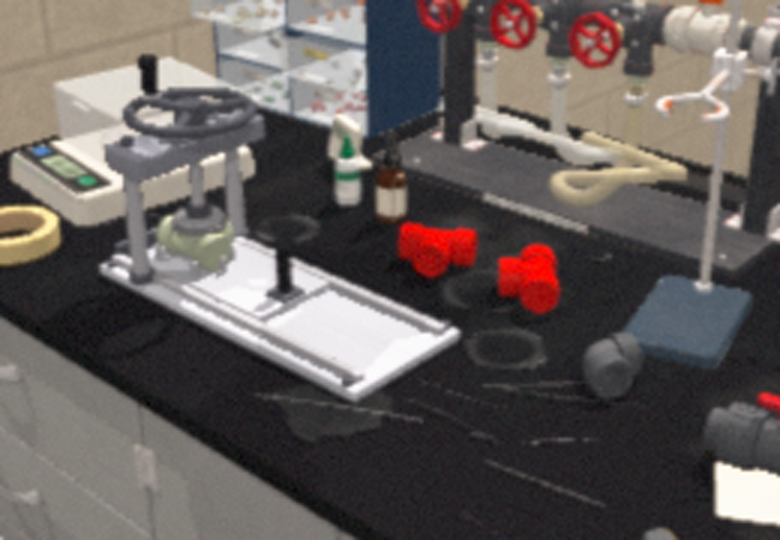

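The pad is down on the tee at (197,235), the tray is home with its handle at (285,270), and the hand is clear. Handing in.

```bash
python3 -c "
from bench import r
print(r.sign_off())"
```

```text
the job is handed in; nothing more can be done
None
```

I handed the job in at about 22.6 s, verdict not shown: the tee is seated in the nest, the tray is home against its stop, and the pad was wound to about 15.9 N at the knob and let go, with no bystander touched on the way.

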